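# Slide the beam stop through its L-slot in front of the laser

### The job

On the slotted plate, push the beam stop along the long leg of the L-shaped slot to the corner, then round the corner and up the short leg until it is fully home against the end of the slot, in front of the laser module. Only push it: do not lift it off the plate or tip it over, leave the other loose things where they are, and move the hand clear at the end.

Things in the scene. Friction and masses are not known exactly. Their poses are not given: they have to be found in the camera images.
- plate: Grey plate fixed flat on the table, 16 mm thick, outline x -100 to 100, y -140 to 125 mm in its frame (origin on the table, z up). In its top a 15 mm wide L-shaped slot: the long leg along the plate's +y at x = -30 mm; at y = 45 mm the short leg turns to +x. Position and yaw (up to 0.7 rad either way) vary.
- slot_start (a point): Middle of the slot on the plate's top surface, at the blind beginning of the long leg (plate x = -30, y = -65 mm): where the beam stop's axis is when its pin touches that end.
- slot_corner (a point): Corner of the L on the plate's top surface, where the middle lines of the two legs cross (plate x = -30, y = 45 mm): 110 mm from the start.
- slot_end (a point): Blind end of the short leg on the plate's top surface (plate x = 45, y = 45 mm): where the beam stop's axis is when its pin is hard against the end. 75 mm from the corner.
- laser (a point): Middle of the nozzle's mouth of the box-shaped laser module fixed on the plate (plate x = 45, y = -30 mm, 24 mm above the plate). The box: x 19 to 71, y -130 to -40 mm, top 40 mm above the plate; it faces the plate's +y, towards the slot's end.
- beam_stop: 0.2 to 0.45 kg, round, upright: steel base disc 50 mm across, 20 mm high, on it a black column 24 mm across (27 over its ribs), 40 mm high in all. Origin: centre of the disc's underside, on the plate's top. A 12 mm pin below runs in the slot (1.5 mm play each side), kept captive by a flange. Greased, slides with light friction (under 3 N); stays where left, spins freely. Starts in the first half of the long leg.
- short_post: Bystander, loose on the plate: small steel post, 25 mm diameter foot, 32 mm high; origin at the centre of its underside. Stands near the plate's +y edge.
- lock_collar: Bystander, loose on the plate: dark steel collar 24 mm in diameter, 18 mm high; origin at the centre of its underside. Near the plate's corner at -x, -y.
- lens_mount: Bystander on the table: lens in a round black holder on a foot, 40 x 50 mm, 82 mm high; origin at the centre of its underside.
- wash_bottle: Bystander on the table: white closed bottle, 48 mm in diameter, 110 mm high; origin at the centre of its underside.
- driver: Bystander on the table: screwdriver lying flat, 160 mm long.
- long_post: Bystander on the table: steel post with a 25 mm foot, 75 mm high; origin at the centre of its underside.
Not all that is in view belongs to the job. Leave any blue, purple or red look-alike of the beam_stop alone.

How it is judged:
By the outcome, as a careful person would: the job done as asked, in the order asked, and still so for the second after the job is handed in, with the robot touching nothing.
It also fails if it takes over 48 s, if anything falls off the work surface, if the arm or the gripper's body presses on something with over 40 N, if the wrist force passes 120 N, or if a joint passes its speed limit or range.

### The arm

A 6-joint arm with a two-finger parallel gripper is mounted at the origin on the work surface. World frame = base frame: x ahead of the robot, y to its left, z up, the work surface at z = 0. Lengths are in m, angles in rad, forces in N, time in s.
With the tool pointing down it reaches from about 0.4 to 0.825 m from the base axis. Payload 7 kg.
Tool frame: the origin (TCP) lies at the centre of the arm's flange, where the gripper is bolted on; the fingertips stand 178 mm ahead of it and the grasp point (between the pads) lies 159 mm ahead of it; x points along the fingers, z is the direction in which the jaws open and shut, and the axes are right-handed (so a half turn about x gives the same grasp; the last joint's range is limited). The gripper opens to 88 mm and grips with 3 to 60 N. Pads are 19 mm wide; open, the fingers measure 130 mm over their backs; the gripper's body (78 mm by 193 mm) begins 47 mm behind the grasp point.
Start: joints at [-1.048, 0.359, 0.012, 0, -1.224, -0.288], TCP at [0.157, -0.656, 0.405] pointing down, gripper open.
Joint ranges: [-3.07, 3.07], [-1.43, 2.12], [-1.02, 1.25], [-3.03, 1.67], [-3.05, -0], [-3.03, 3.03]. Speed limits (rad/s): [2.39, 2.39, 3.01, 3.14, 3.14, 3.14].

### API

Orientations are given as [roll, pitch, yaw] about the fixed x, y, z axes, in that order (R = Rz(yaw) Ry(pitch) Rx(roll)).
In Python, from station import telemetry, optics, job_done, finder gives the robot as it stands.
- The arm moves only by the tool play_rows, never from a script. Its argument "steps" is a list of rows, each an object of numbers: "gripper": the opening, from 0 (shut) to 1 (fully open); "tx", "ty", "tz": the shift along the tool's x, y, z in units of 25 mm (1.0 is 25 mm); "ax", "ay", "az": the turn, a rotation vector about the tool's x, y, z in units of 6 degrees (1.0 is 6 degrees). In form: [{"gripper": .., "tx": .., "ty": .., "tz": .., "ax": .., "ay": .., "az": ..}, ...]. A call has 1 to 20 rows; each row shifts and turns the commanded pose from where the row before left it, along the tool's axes as they then stand; what a row does not reach is not made up. A row lasts 1/12 s, in which the tool goes at most 41.7 mm and 7.16 degrees, less where a joint would pass 70% of its speed; a pose out of reach is approached as far as the arm can. A call is refused whole if a number of a shift passes 1 or a number of a turn 1, either way. A call with a gripper value outside its range is refused whole. The fingers move at their own pace and stop on an object; "newtons" is the grip in N (left out, the last holds). Time passes only in rows, so rows that do not move let the fingers close. It gives the time, the measured TCP pose, the force and the opening at its end, in the units of the state.
- telemetry.get_state(): the state, without advancing time (a new reading comes with each control period).
- optics.grab_frame(name): name is "side" or "top"; returns the picture (420x560x3 uint8, red, green, blue); there is no depth.
- optics.calibration(name): a dict with "fx", "fy", "cx", "cy" (pixels), "k1" (the pictures are not rectified: a ray, as slopes to the right and down, at radius r is drawn at 1 + k1 r^2 times it, then the intrinsics apply), "T" (4x4, takes a point from camera to world coordinates). Camera axes: x right, y down, z forward; pixel columns grow to the right and rows downward; lengths in m; the calibration is good to about 2 mm. A picture is of the moment at which its call begins. calibration takes no time and is no camera call.
- job_done(): hands the job in, once; it reports no verdict.
Trained networks look in the newest picture that a camera, given by its name, has taken for a name from the list of things; names that differ only in an ending like _2 or _b are one class to them, and where a whole thing is asked for, a point or a joint stands for the part that bears it (a point fixed in the world has none). Each returns a list of dicts, best first, with "confidence" (0 to 1); they miss things now and then, are a little off and sometimes report something else, mostly with a low value. They report only what shows in the picture. A call takes as long as a camera call. They do not tell look-alikes from the thing itself.
- finder.look_for(query, camera): "extent" ([left, top, right, bottom] in pixels, round what is visible of it).
- finder.silhouettes(query, camera): "pixels" (420x560 bool, what is visible of it) and "extent" ([left, top, right, bottom] in pixels, round what is visible of it).
- finder.pinpoint(query, camera): "location" ([row, column] in pixels: a listed point, or the origin of a listed thing).
The state is a dict: "t": time; "q": joint angles; "qd": joint speeds; "joint_efforts": joint torques, N m; "eef_pos": TCP position; "ee_rot": TCP orientation; "force": force on the tool from outside, world axes, zero at the start; "moment": the same for the moment, N m; "width": finger opening in m.
Only numpy, scipy, OpenCV 4.12 (cv2) and the standard library are available. Lean on these libraries where they do the work, as an engineer would, in place of code of your own. Each camera call takes 0.05 s, during which the arm holds its last target.

## Working session

There is one attempt and no reset: what is moved stays moved. The work goes in short steps, Python scripts to look and compute and a tool call to move; the robot and the scene stay as the last step left them, time stands still between calls to the robot, and variables do not carry over. Pictures are saved under pics/ and viewed, and the job is handed in when it is done.

Besides the shell and the picture viewer there is one more tool, called after "Call:" as name([rows], argument=value, ...), one row to a line, values as JSON. play_rows: Moves the arm, as the interface text tells. Its arguments: {"type":"object","properties":{"steps":{"type":"array"},"newtons":{"type":"number"}},"required":["steps"]}

```bash
mkdir -p pics; ls
cat > h.py <<'E'
import numpy as np, cv2
from station import telemetry, optics, job_done, finder
def ray(cam,row,col):
    c=optics.calibration(cam)
    K=np.array([[c['fx'],0,c['cx']],[0,c['fy'],c['cy']],[0,0,1.]])
    p=cv2.undistortPoints(np.array([[[col,row]]],float),K,np.array([c['k1'],0,0,0.]))[0,0]
    T=np.array(c['T']); return T[:3,3],T[:3,:3]@np.array([p[0],p[1],1])
def atz(cam,row,col,z):
    o,d=ray(cam,row,col); return o+d*(z-o[2])/d[2]
def proj(cam,P):
    c=optics.calibration(cam);T=np.array(c['T'])
    K=np.array([[c['fx'],0,c['cx']],[0,c['fy'],c['cy']],[0,0,1.]])
    p=(np.asarray(P,float).reshape(-1,3)-T[:3,3])@T[:3,:3]; s=p[:,:2]/p[:,2:]
    s=s*(1+c['k1']*(s**2).sum(1,keepdims=True))
    return s@np.diag([c['fx'],c['fy']])+[c['cx'],c['cy']]  # col,row
def save(cam,name):
    im=optics.grab_frame(cam); cv2.imwrite('pics/'+name,im[:,:,::-1]); return im
E
python3 - <<'E'
from h import *
np.set_printoptions(precision=4,suppress=True)
for c in('top','side'):
    save(c,c+'0.png')
    print(c,optics.calibration(c)['T'])
    for n in('slot_start','slot_corner','slot_end','laser','beam_stop','short_post','lock_collar'):
        z={'laser':.040}.get(n,.016)
        for r in finder.pinpoint(n,c)[:4]:
            print(n,round(r['confidence'],2),np.round(r['location'],1),atz(c,*r['location'],z))
s=telemetry.get_state();print({k:np.round(v,3) for k,v in s.items()})
E
```

```text
pics
top [[ 0.004  -0.9877  0.1561  0.3347]
 [-0.9999 -0.0017  0.0151 -0.0164]
 [-0.0146 -0.1561 -0.9876  1.2536]
 [ 0.      0.      0.      1.    ]]
slot_start 0.78 [179.3 314.4] [ 0.6136 -0.0822  0.016 ]
slot_start 0.35 [204.6 281.2] [0.5471 0.0034 0.016 ]
slot_corner 0.85 [205.2 283.5] [ 0.5455 -0.0025  0.016 ]
slot_corner 0.42 [180.7 311. ] [ 0.6099 -0.0733  0.016 ]
slot_end 0.71 [184.3 262.9] [0.6002 0.0509 0.016 ]
laser 0.55 [165.  289.4] [ 0.6454 -0.0174  0.04  ]
beam_stop 0.84 [184.4 302.1] [ 0.6001 -0.0503  0.016 ]
beam_stop 0.84 [272.5 269.4] [0.3737 0.0324 0.016 ]
beam_stop 0.81 [182.2 383.5] [ 0.6065 -0.2617  0.016 ]
beam_stop 0.65 [281.2 303.6] [ 0.3522 -0.0536  0.016 ]
short_post 0.39 [193.5 243.9] [0.576  0.0998 0.016 ]
lock_collar 0.59 [185.3 333.1] [ 0.5979 -0.1304  0.016 ]
side [[-0.9929 -0.0724  0.0946  0.3912]
 [-0.1192  0.6001 -0.791   0.8493]
 [ 0.0005 -0.7966 -0.6045  0.7282]
 [ 0.      0.      0.      1.    ]]
slot_start 0.77 [202.3 228.8] [ 0.6215 -0.0825  0.016 ]
slot_start 0.46 [237.1 221.9] [0.6105 0.0552 0.016 ]
slot_start 0.29 [144.8 241.2] [ 0.6425 -0.3
[... 220 characters left out ...]
6 ]
beam_stop 0.68 [238.7 318.6] [0.3822 0.0334 0.016 ]
beam_stop 0.64 [170. 248.] [ 0.5972 -0.2425  0.016 ]
beam_stop 0.54 [211.9 238.2] [ 0.5896 -0.0453  0.016 ]
short_post 0.73 [254.5 236. ] [0.5662 0.1102 0.016 ]
lock_collar 0.5 [192.3 244.3] [ 0.5889 -0.1318  0.016 ]
{'t': np.float64(0.8), 'q': array([-1.048,  0.359,  0.012,  0.   , -1.224, -0.288]), 'qd': array([ 0.001,  0.001, -0.001, -0.   ,  0.001, -0.   ]), 'joint_efforts': array([ -0.   , -58.228,  29.329,   7.002,   0.013,  -0.   ]), 'eef_pos': array([ 0.157, -0.656,  0.405]), 'ee_rot': array([ 2.837,  1.571, -1.641]), 'force': array([ 0.579, -0.335, -0.687]), 'moment': array([ 0.044,  0.02 , -0.011]), 'width': np.float64(0.088)}
```

View pics/top0.png

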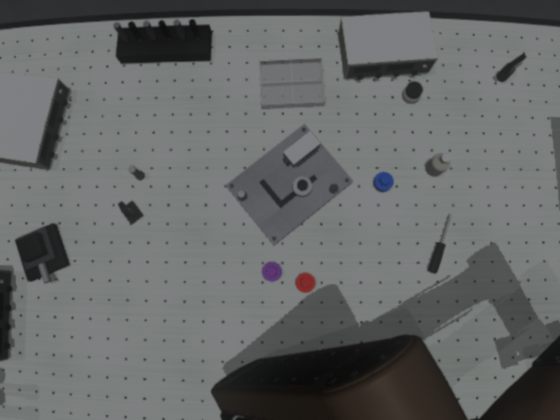

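View pics/side0.png

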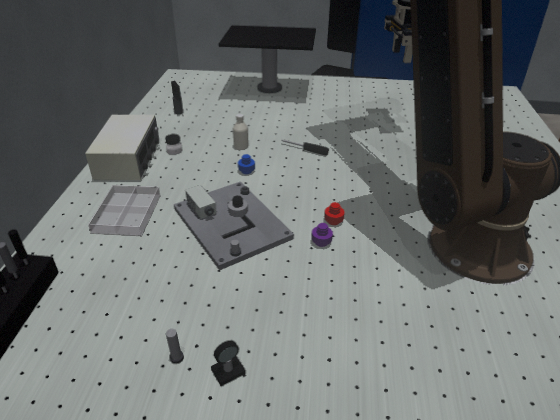

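Run:
```python
import cv2
a=cv2.imread('pics/top0.png')[130:250,210:360];b=cv2.imread('pics/side0.png')[140:290,170:300]
cv2.imwrite('pics/c1.png',cv2.resize(a,None,fx=5,fy=5,interpolation=2))
cv2.imwrite('pics/c2.png',cv2.resize(b,None,fx=4,fy=4,interpolation=2))
```

```text
(no output)
```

View pics/c1.png

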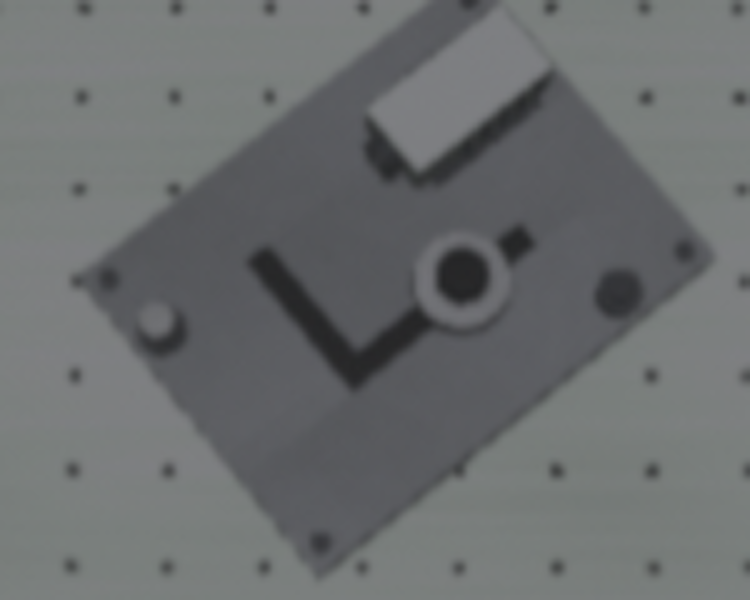

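View pics/c2.png

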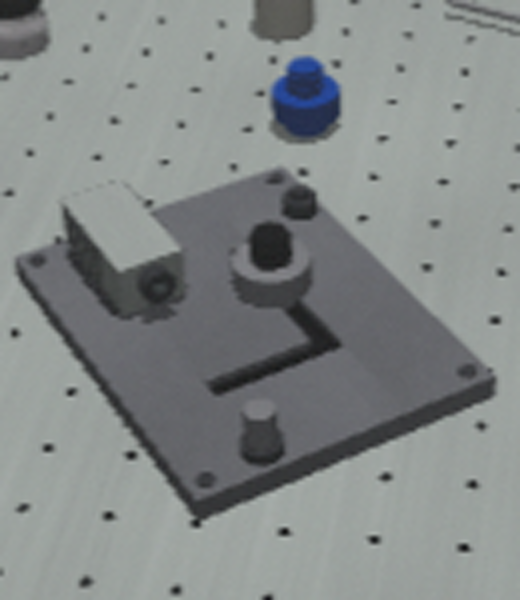

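The beam stop could be confused with four things in the top image (row, col):
- steel and black at (184,302), in the slot
- blue at (182,384)
- purple at (272,270)
- red at (283,305)

I choose the steel and black one on the plate. The crop confirms a steel disc and a black column, sitting on the long leg. Next I fit the plate pose.

```bash
cat > fit.py <<'E'
from h import *
from scipy.optimize import least_squares
def c1(x,y): return (210+(x+.5)/5-.5,130+(y+.5)/5-.5)
def c2(x,y): return (170+(x+.5)/4-.5,140+(y+.5)/4-.5)
M=[('top',c1(82,272),(100,125,16)),('top',c1(318,562),(-100,125,16)),('top',c1(712,254),(-100,-140,16)),
('top',c1(355,390),(-37.5,52.5,16)),('top',c1(355,353),(-22.5,37.5,16)),
('side',c2(17,262),(100,-140,16)),('side',c2(285,168),(-100,-140,16)),('side',c2(495,378),(-100,125,16)),('side',c2(199,500),(100,125,16)),
('side',c2(342,344),(-37.5,52.5,16)),('side',c2(303,340),(-22.5,37.5,16))]
def W(p,P):
    P=np.asarray(P,float)/1000; c,s=np.cos(p[2]),np.sin(p[2])
    return np.array([p[0]+c*P[0]-s*P[1],p[1]+s*P[0]+c*P[1],P[2]])
def res(p,only=None): return np.concatenate([proj(c,W(p,P))[0]-np.array(m) for c,m,P in M if only in(None,c)])
if __name__=='__main__':
    np.set_printoptions(precision=4,suppress=True)
    for only in('top','side',None):
        f=min((least_squares(res,[.6,0,y],args=(only,),loss='soft_l1') for y in(0,1,2,3,-1,-2)),key=lambda f:f.cost)
        print(only,f.x,f.cost); print(res(f.x,only).reshape(-1,2).round(1).tolist())
    p=f.x; np.save('plate.npy',p)
    for n,P in dict(start=(-30,-65,16),corner=(-30,45,16),end=(45,45,16),laser=(45,-30,40)).items(): print(n,W(p,P))
    for cam,off,k,fn in(('top',(210,130),5,'o1.png'),('side',(170,140),4,'o2.png')):
        im=cv2.imread('pics/c1.png' if cam=='top' else 'pics/c2.png')
        for poly in([(100,125),(-100,125),(-100,-140),(100,-140)],[(-37.5,-72.5),(-37.5,52.5),(52.5,52.5),(52.5,37.5),(-22.5,37.5),(-22.5,-72.5)]):
            q=np.array([proj(cam,W(p,(*a,16)))[0] for a in poly]); q=((q-off+.5)*k-.5).round().astype(int)
            cv2.polylines(im,[q],True,(0,255,0),1)
        cv2.imwrite('pics/'+fn,im)
    # beam stop from column top / networks
    c,s=np.cos(p[2]),np.sin(p[2]);R=np.array([[c,s],[-s,c]])
    for cam,px,z in(('top',c1(463,275),.056),('side',c2(271,232),.056)):
        a=atz(cam,px[1],px[0],z);print('stop',cam,a,'plate',R@(a[:2]-p[:2])*1000)
    for cam in('top','side'):
        for n in('beam_stop','short_post','lock_collar'):
            for r in finder.pinpoint(n,cam):
                a=atz(cam,*r['location'],.016);l=R@(a[:2]-p[:2])*1000
                if abs(l[0])<100 and abs(l[1])<140: print(cam,n,a,l)
E
python3 fit.py
```

```text
top [ 0.6016 -0.0112  0.6771] 2.796011717964796
[[-0.8, -0.1], [-0.1, 2.1], [1.3, -0.2], [-0.5, -0.1], [0.4, -0.8]]Traceback (most recent call last):
  File "fit.py", line 16, in <module>
    f=min((least_squares(res,[.6,0,y],args=(only,),loss='soft_l1') for y in(0,1,2,3,-1,-2)),key=lambda f:f.cost)
  File "fit.py", line 16, in <genexpr>
    f=min((least_squares(res,[.6,0,y],args=(only,),loss='soft_l1') for y in(0,1,2,3,-1,-2)),key=lambda f:f.cost)
           ~~~~~~~~~~~~~^^^^^^^^^^^^^^^^^^^^^^^^^^^^^^^^^^^^^^^^^^
    return func(*args, **kwargs)
    result = trf(vector_fun.fun, vector_fun.jac, x0, f0, J0, lb, ub, ftol, xtol,
                 gtol, max_nfev, x_scale, loss_function, tr_solver,
                 tr_options.copy(), verbose, callback=callback_wrapped)
    return trf_no_bounds(
        fun, jac, x0, f0, J0, ftol, xtol, gtol, max_nfev, x_scale,
        loss_function, tr_solver, tr_options, verbose, callback=callback)
    J = jac(x)
    self._update_jac()
    ~~~~~~~~~~~~~~~~^^
    self.J = self.jac_wrapped(xp_copy(self.x), f0=self.f)
             ~~~~~~~~~~~~~~~~^^^^^^^^^^^
[... 536 characters left out ...]
al in f_evals]
                                    ^^^^^^^
    f = np.atleast_1d(self.fun(x, *self.args, **self.kwargs))
                      ~~~~~~~~^^^^^^^^^^^^^^^^^^^^^^^^^^^^^^
    return np.atleast_1d(self.fun(x))
                         ~~~~~~~~^^^
    return self.f(x, *self.args, **self.kwargs)
           ~~~~~~^^^^^^^^^^^^^^^^^^^^^^^^^^^^^^
  File "fit.py", line 12, in res
    def res(p,only=None): return np.concatenate([proj(c,W(p,P))[0]-np.array(m) for c,m,P in M if only in(None,c)])
                                                 ~~~~^^^^^^^^^^
  File "h.py", line 11, in proj
    c=optics.calibration(cam);T=np.array(c['T'])
ValueError: time passes only in moves, steps and waits
```

```bash
python3 - <<'E'
s=open('h.py').read()
s=s.replace("def ray","import functools\n@functools.lru_cache\ndef CAL(n): return optics.calibration(n)\ndef ray",1)
a,b=s.split("def ray");s=a+"def ray"+b.replace("optics.calibration(cam)","CAL(cam)")
open('h.py','w').write(s)
E
python3 fit.py
```

```text
top [ 0.6016 -0.0112  0.6771] 2.796011717964796
[[-0.8, -0.1], [-0.1, 2.1], [1.3, -0.2], [-0.5, -0.1], [0.4, -0.8]]
side [ 0.5988 -0.0119  0.6784] 3.1499258388695885
[[-0.8, -1.2], [-0.5, -0.6], [0.2, -0.4], [-0.8, 0.4], [0.6, 0.5], [2.0, 0.3]]
None [ 0.6002 -0.0116  0.6771] 7.05412305333665
[[-0.7, 0.5], [0.0, 2.7], [1.4, 0.4], [-0.4, 0.4], [0.6, -0.3], [-1.3, -1.2], [-0.9, -0.5], [-0.4, -0.3], [-1.6, 0.4], [0.0, 0.6], [1.4, 0.4]]
start [ 0.6176 -0.081   0.016 ]
corner [0.5487 0.0047 0.016 ]
end [0.6071 0.0517 0.016 ]
laser [ 0.6541 -0.0068  0.04  ]
stop top [ 0.591  -0.0494  0.056 ] plate [-30.9662 -23.6987]
stop side [ 0.5911 -0.052   0.056 ] plate [-32.483  -25.7395]
top beam_stop [ 0.6001 -0.0503  0.016 ] [-24.4135 -30.0527]
top short_post [0.576  0.0998 0.016 ] [ 50.8481 101.9807]
top lock_collar [ 0.5979 -0.1304  0.016 ] [-76.2911 -91.0721]
side beam_stop [ 0.5896 -0.0453  0.016 ] [-29.3877 -19.6081]
side short_post [0.5662 0.1102 0.016 ] [ 49.7351 116.268 ]
side lock_collar [ 0.5889 -0.1318  0.016 ] [-84.2092 -86.5594]
```

View pics/o1.png

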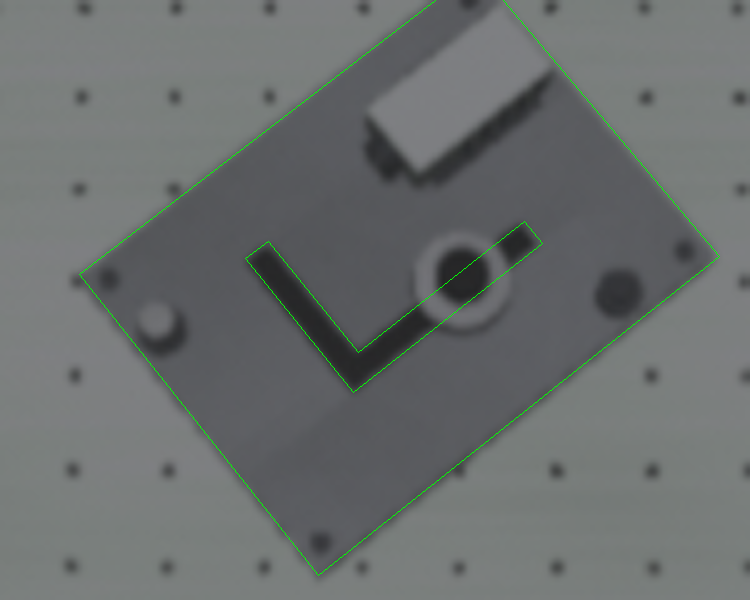

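View pics/o2.png

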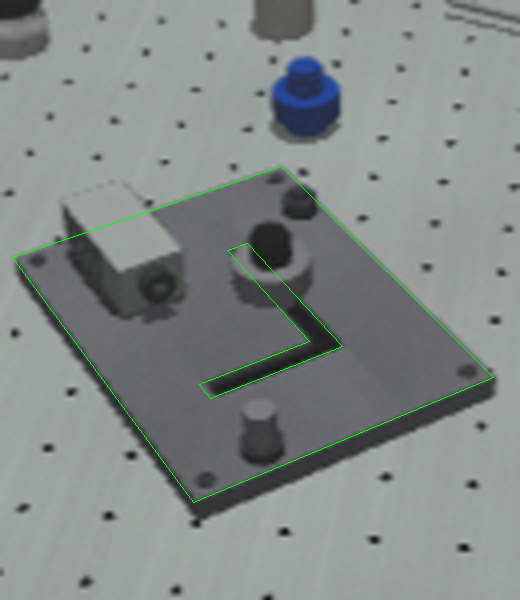

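Both overlays fit to about 2 mm. In the top crop the slot corner is at (355,390), and the stop is at plate y ≈ -24. Next I work out the tool axes and the approach.

```bash
cat > nav.py <<'E'
from h import *
from scipy.spatial.transform import Rotation as Ro
np.set_printoptions(precision=4,suppress=True)
p=np.load('plate.npy');c,s=np.cos(p[2]),np.sin(p[2]);RP=np.array([[c,-s],[s,c]])
def now():
    S=telemetry.get_state();R=Ro.from_euler('xyz',S['ee_rot']).as_matrix();P=np.array(S['eef_pos'])
    tip=P+.178*R[:,0];return S,R,P,tip
def loc(w): return RP.T@(np.asarray(w)[:2]-p[:2])*1000
def show():
    S,R,P,tip=now()
    print('t',S['t'],'tip',tip,'plate',loc(tip),'F',np.array(S['force']),'Fplate',RP.T@np.array(S['force'])[:2],'w',S['width'])
    return S,R,P,tip
def shift(x,y,z):
    "tool shift in units to bring tip to plate x,y mm, world z m"
    S,R,P,tip=now();w=np.r_[RP@np.array([x,y])/1000+p[:2],z];return R.T@(w-tip)/.025
E
python3 - <<'E'
from nav import *
S,R,P,tip=show();print(R);print('q',S['q'])
j=R[:2,2];a=np.arctan2(j[1],j[0]);print('jaw yaw',a,'plate yaw',p[2],'plate ang diff to x (deg)',np.degrees(p[2]-a))
# turning about tool x (down) by +ang changes yaw by -ang
print(shift(-30,-72,.2),shift(-30,-72,.025))
E
```

```text
t 1.1 tip [ 0.157  -0.6564  0.2267] plate [-749.4898 -224.8754] F [ 0.2327  0.8293 -0.6809] Fplate [0.7009 0.5005] w 0.08772376913483901
[[-0.     -0.9726 -0.2327]
 [ 0.     -0.2327  0.9726]
 [-1.      0.      0.    ]]
q [-1.0479  0.3586  0.0119  0.     -1.2241 -0.2881]
jaw yaw 1.805603648229899 plate yaw 0.6771348959554231 plate ang diff to x (deg) -64.65649681772149
[  1.0668 -23.3923  17.8454] [  8.0668 -23.3924  17.8453]
```

Call:
play_rows([
  {"gripper": 0, "ax": -0.84},
  {"gripper": 0, "ax": -0.84},
  {"gripper": 0, "ax": -0.84},
  {"gripper": 0, "ax": -0.84},
  {"gripper": 0, "ax": -0.85},
  {"gripper": 0},
], newtons=20)

```text
invalid input
```

Run:
```python
from nav import *
S,R,P,tip=show();j=R[:2,2];a=np.arctan2(j[1],j[0]);print('err to plate y deg',np.degrees(p[2]+np.pi/2-a),R)
print(shift(-30,-82,.1))
```

```text
t 1.1 tip [ 0.157  -0.6564  0.2267] plate [-749.4898 -224.8754] F [ 0.2327  0.8293 -0.6809] Fplate [0.7009 0.5005] w 0.08772376913483901
err to plate y deg 25.34350318227853 [[-0.     -0.9726 -0.2327]
 [ 0.     -0.2327  0.9726]
 [-1.      0.      0.    ]]
[  5.0668 -23.5636  17.4838]
```

Call:
play_rows([
  {"gripper": 0, "tx": 0, "ty": 0, "tz": 0, "ax": -0.84, "ay": 0, "az": 0},
  {"gripper": 0, "tx": 0, "ty": 0, "tz": 0, "ax": -0.84, "ay": 0, "az": 0},
  {"gripper": 0, "tx": 0, "ty": 0, "tz": 0, "ax": -0.84, "ay": 0, "az": 0},
  {"gripper": 0, "tx": 0, "ty": 0, "tz": 0, "ax": -0.84, "ay": 0, "az": 0},
  {"gripper": 0, "tx": 0, "ty": 0, "tz": 0, "ax": -0.86, "ay": 0, "az": 0},
], newtons=20)

```text
t: 1.52
eef_pos: [0.157, -0.6565, 0.4047]
ee_rot: [2.753, 1.571, -1.278]
force: [-0.2, 0.0, -0.4]
width: 0.0596
```

Run:
```python
from nav import *
S,R,P,tip=show();j=R[:2,2];a=np.arctan2(j[1],j[0]);print('err to plate y deg',np.degrees(p[2]+np.pi/2-a),R)
print(shift(-30,-82,.1))
```

```text
t 1.5167 tip [ 0.157  -0.6565  0.2267] plate [-749.5316 -224.8898] F [-0.1628  0.0277 -0.3578] Fplate [-0.1095  0.1236] w 0.05964136964498861
err to plate y deg -0.21932025741877306 [[ 0.     -0.777  -0.6295]
 [-0.     -0.6295  0.777 ]
 [-1.      0.     -0.    ]]
[  5.0668 -28.803    5.6055]
```

Call:
play_rows([
  {"gripper": 0, "tx": 0, "ty": -0.96, "tz": 0.19, "ax": 0, "ay": 0, "az": 0},
  {"gripper": 0, "tx": 0, "ty": -0.96, "tz": 0.19, "ax": 0, "ay": 0, "az": 0},
  {"gripper": 0, "tx": 0, "ty": -0.96, "tz": 0.19, "ax": 0, "ay": 0, "az": 0},
  {"gripper": 0, "tx": 0, "ty": -0.96, "tz": 0.19, "ax": 0, "ay": 0, "az": 0},
  {"gripper": 0, "tx": 0, "ty": -0.96, "tz": 0.19, "ax": 0, "ay": 0, "az": 0},
  {"gripper": 0, "tx": 0, "ty": -0.96, "tz": 0.19, "ax": 0, "ay": 0, "az": 0},
  {"gripper": 0, "tx": 0, "ty": -0.96, "tz": 0.19, "ax": 0, "ay": 0, "az": 0},
  {"gripper": 0, "tx": 0, "ty": -0.96, "tz": 0.19, "ax": 0, "ay": 0, "az": 0},
  {"gripper": 0, "tx": 0, "ty": -0.96, "tz": 0.19, "ax": 0, "ay": 0, "az": 0},
  {"gripper": 0, "tx": 0, "ty": -0.96, "tz": 0.19, "ax": 0, "ay": 0, "az": 0},
  {"gripper": 0, "tx": 0, "ty": -0.96, "tz": 0.19, "ax": 0, "ay": 0, "az": 0},
  {"gripper": 0, "tx": 0, "ty": -0.96, "tz": 0.19, "ax": 0, "ay": 0, "az": 0},
  {"gripper": 0, "tx": 0, "ty": -0.96, "tz": 0.19, "ax": 0, "ay": 0, "az": 0},
  {"gripper": 0, "tx": 0, "ty": -0.96, "tz": 0.19, "ax": 0, "ay": 0, "az": 0},
  {"gripper": 0, "tx": 0, "ty": -0.96, "tz": 0.19, "ax": 0, "ay": 0, "az": 0},
  {"gripper": 0, "tx": 0, "ty": -0.96, "tz": 0.19, "ax": 0, "ay": 0, "az": 0},
  {"gripper": 0, "tx": 0, "ty": -0.96, "tz": 0.19, "ax": 0, "ay": 0, "az": 0},
  {"gripper": 0, "tx": 0, "ty": -0.96, "tz": 0.19, "ax": 0, "ay": 0, "az": 0},
  {"gripper": 0, "tx": 0, "ty": -0.96, "tz": 0.19, "ax": 0, "ay": 0, "az": 0},
  {"gripper": 0, "tx": 0, "ty": -0.96, "tz": 0.19, "ax": 0, "ay": 0, "az": 0},
])

```text
t: 3.18
eef_pos: [0.4724, -0.2808, 0.4049]
ee_rot: [-2.52, 1.57, -0.273]
force: [0.4, -0.2, -0.2]
width: 0.0005
```

Run:
```python
from nav import *
S,R,P,tip=show();print(S['q'],R[:,2]);print(shift(-30,-82,.1))
```

```text
t 3.1833 tip [ 0.4724 -0.2808  0.2269] plate [-268.2834 -129.7364] F [ 0.3823 -0.2422 -0.1999] Fplate [ 0.1462 -0.4283] w 0.0004760064666284582
[-0.1797  0.1523 -0.2665  0.0001 -1.1514 -0.7143] [-0.6263  0.7796 -0.0004]
[ 5.0797 -9.5291  1.9151]
```

Call:
play_rows([
  {"gripper": 0, "tx": 0, "ty": -0.95, "tz": 0.19, "ax": 0, "ay": 0, "az": 0},
  {"gripper": 0, "tx": 0, "ty": -0.95, "tz": 0.19, "ax": 0, "ay": 0, "az": 0},
  {"gripper": 0, "tx": 0, "ty": -0.95, "tz": 0.19, "ax": 0, "ay": 0, "az": 0},
  {"gripper": 0, "tx": 0, "ty": -0.95, "tz": 0.19, "ax": 0, "ay": 0, "az": 0},
  {"gripper": 0, "tx": 0, "ty": -0.95, "tz": 0.19, "ax": 0, "ay": 0, "az": 0},
  {"gripper": 0, "tx": 0, "ty": -0.95, "tz": 0.19, "ax": 0, "ay": 0, "az": 0},
  {"gripper": 0, "tx": 0, "ty": -0.95, "tz": 0.19, "ax": 0, "ay": 0, "az": 0},
  {"gripper": 0, "tx": 0.5, "ty": -0.95, "tz": 0.19, "ax": 0, "ay": 0, "az": 0},
  {"gripper": 0, "tx": 0.9, "ty": -0.95, "tz": 0.19, "ax": 0, "ay": 0, "az": 0},
  {"gripper": 0, "tx": 1, "ty": -0.95, "tz": 0.19, "ax": 0, "ay": 0, "az": 0},
  {"gripper": 0, "tx": 1, "ty": 0, "tz": 0, "ax": 0, "ay": 0, "az": 0},
  {"gripper": 0, "tx": 1, "ty": 0, "tz": 0, "ax": 0, "ay": 0, "az": 0},
  {"gripper": 0, "tx": 0.6, "ty": 0, "tz": 0, "ax": 0, "ay": 0, "az": 0},
  {"gripper": 0, "tx": 0, "ty": 0, "tz": 0, "ax": 0, "ay": 0, "az": 0},
])

```text
t: 4.35
eef_pos: [0.6259, -0.0958, 0.2756]
ee_rot: [0.913, 1.564, -3.123]
force: [0.1, 0.8, -0.0]
width: 0.0003
```

Run:
```python
from nav import *
S,R,P,tip=show();print(S['q'],R[:,2]);print(shift(-30,-80,.026))
a=save('top','t1.png')[120:250,200:360];b=save('side','s1.png')[110:290,170:330]
cv2.imwrite('pics/j1.png',np.hstack([cv2.resize(a,(400,325)),cv2.resize(b,(366,325))])[:,:,::-1])
```

```text
t 4.35 tip [ 0.6248 -0.0958  0.0976] plate [-33.6731 -81.0528] F [ 0.1439  0.8265 -0.0337] Fplate [0.63  0.554] w 0.00027900409332791204
[ 0.1555  0.3987 -0.243  -0.0011 -0.9356 -1.0493] [-0.626   0.7798  0.0039]
[ 2.8654 -0.1615  0.0309]
```

View pics/j1.png

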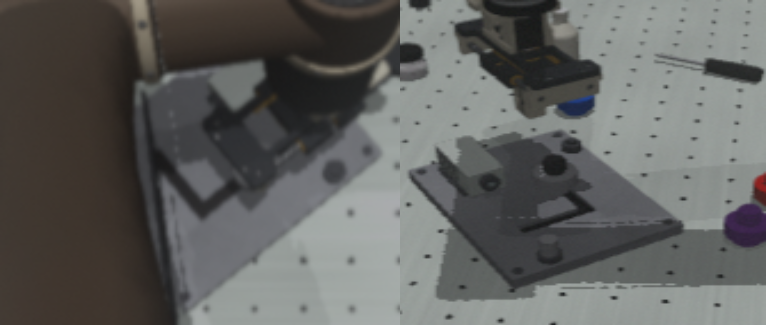

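The side view shows the closed fingers above and behind the stop, clear of the laser box and the collar. I lower them now.

Call:
play_rows([
  {"gripper": 0, "tx": 0.8, "ty": -0.1, "tz": 0, "ax": 0, "ay": 0, "az": 0},
  {"gripper": 0, "tx": 0.8, "ty": 0, "tz": 0, "ax": 0, "ay": 0, "az": 0},
  {"gripper": 0, "tx": 0.6, "ty": 0, "tz": 0, "ax": 0, "ay": 0, "az": 0},
  {"gripper": 0, "tx": 0.4, "ty": 0, "tz": 0, "ax": 0, "ay": 0, "az": 0},
  {"gripper": 0, "tx": 0.25, "ty": 0, "tz": 0, "ax": 0, "ay": 0, "az": 0},
  {"gripper": 0, "tx": 0, "ty": 0, "tz": 0, "ax": 0, "ay": 0, "az": 0},
])

```text
t: 4.95
eef_pos: [0.6292, -0.0946, 0.2083]
ee_rot: [1.158, 1.571, -2.878]
force: [0.4, 0.3, 0.3]
width: 0.0009
```

Run:
```python
from nav import *
S,R,P,tip=show();print(R[:,2]);print(shift(-30,-80,.026))
b=save('side','s2.png')[110:290,170:330]
cv2.imwrite('pics/j2.png',cv2.resize(b,None,fx=3.5,fy=3.2)[:,:,::-1])
```

```text
t 4.95 tip [ 0.6292 -0.0946  0.0303] plate [-29.4729 -82.8077] F [0.4001 0.3145 0.3205] Fplate [ 0.5089 -0.0056] w 0.0009347046035850158
[-0.6261  0.7798  0.0001]
[0.1725 0.0211 0.1123]
```

View pics/j2.png

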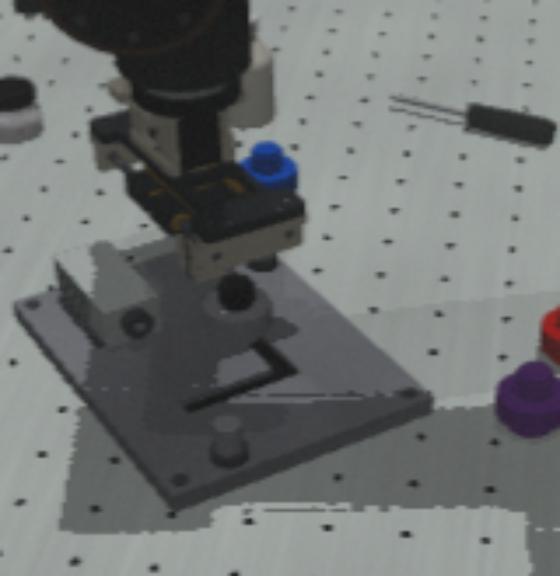

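Call:
play_rows([
  {"gripper": 0, "tx": 0.15, "ty": 0, "tz": 0.2, "ax": 0, "ay": 0, "az": 0},
  {"gripper": 0, "tx": 0, "ty": 0, "tz": 0.2, "ax": 0, "ay": 0, "az": 0},
  {"gripper": 0, "tx": 0, "ty": 0, "tz": 0.2, "ax": 0, "ay": 0, "az": 0},
  {"gripper": 0, "tx": 0, "ty": 0, "tz": 0.2, "ax": 0, "ay": 0, "az": 0},
  {"gripper": 0, "tx": 0, "ty": 0, "tz": 0.2, "ax": 0, "ay": 0, "az": 0},
  {"gripper": 0, "tx": 0, "ty": 0, "tz": 0.2, "ax": 0, "ay": 0, "az": 0},
  {"gripper": 0, "tx": 0, "ty": 0, "tz": 0.2, "ax": 0, "ay": 0, "az": 0},
  {"gripper": 0, "tx": 0, "ty": 0, "tz": 0.2, "ax": 0, "ay": 0, "az": 0},
])

```text
t: 5.67
eef_pos: [0.6039, -0.0629, 0.205]
ee_rot: [-2.287, 1.57, -0.039]
force: [0.9, -0.8, 0.3]
width: 0.0006
```

Run:
```python
from nav import *
S,R,P,tip=show()
b=save('side','s3.png')[110:290,170:330]
cv2.imwrite('pics/j3.png',cv2.resize(b,None,fx=3.5,fy=3.2)[:,:,::-1])
```

```text
t 5.6667 tip [ 0.604  -0.0629  0.027 ] plate [-29.1734 -42.3537] F [ 0.9354 -0.8197  0.2754] Fplate [ 0.2154 -1.225 ] w 0.0005857425406122645
```

View pics/j3.png

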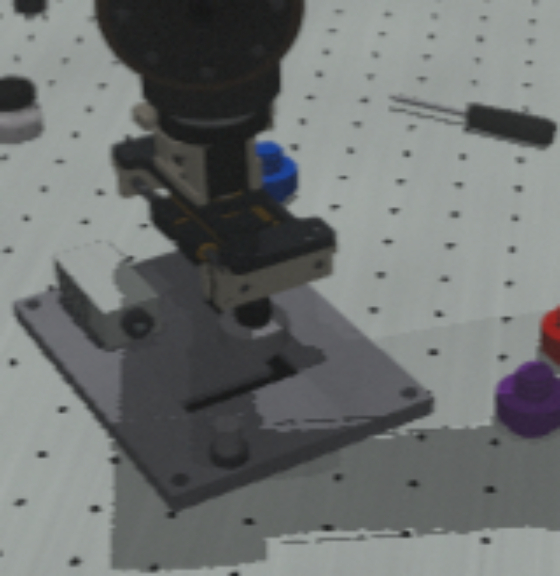

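Run:
```python
from nav import *
im=cv2.imread('pics/s3.png')[180:240,215:275]
cv2.imwrite('pics/z3.png',cv2.resize(im,None,fx=10,fy=10,interpolation=2))
for r in finder.pinpoint('beam_stop','side'): 
    a=atz('side',*r['location'],.016);print(r['confidence'],r['location'],loc(a))
```

```text
0.93 [214.5, 333.4] [-228.5194  117.0111]
0.7 [220.5, 241.9] [-20.6649  15.8422]
0.7 [169.0, 243.7] [-139.1256 -189.3176]
0.68 [239.6, 321.0] [-144.6448  177.3143]
```

View pics/z3.png

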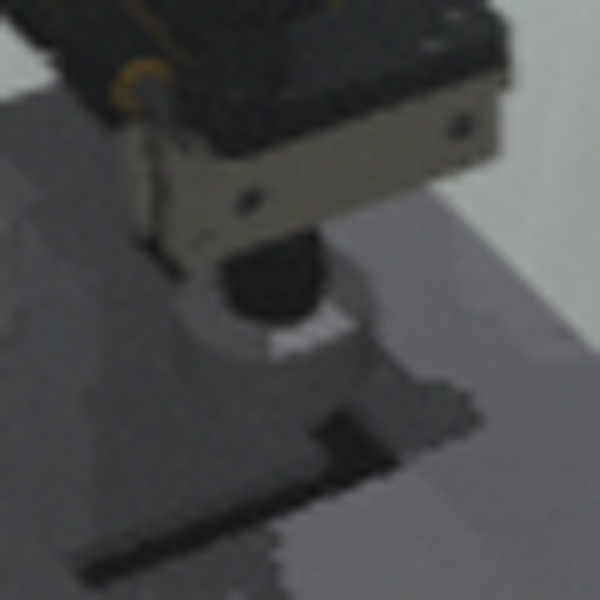

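```bash
cat > ov.py <<'E'
from nav import *
def ov(src,dst,ys,box=(215,180,275,240),k=10):
    x0,y0,x1,y1=box
    im=cv2.resize(cv2.imread(src)[y0:y1,x0:x1],None,fx=k,fy=k,interpolation=2)
    t=np.linspace(0,2*np.pi,40)
    for (x,y),col in zip(ys,[(0,255,0),(0,0,255),(255,255,0)]):
        for r,z in((25,.016),(25,.036),(13,.036),(12,.056)):
            w=(RP@np.array([x+r*np.cos(t),y+r*np.sin(t)])/1000).T+p[:2]
            q=proj('side',np.c_[w,np.full(40,z)]);q=((q-[x0,y0]+.5)*k-.5).round().astype(int)
            cv2.polylines(im,[q],True,col,1)
    cv2.imwrite(dst,im)
E
python3 -c "
from ov import *
ov('pics/s3.png','pics/z3b.png',[(-30,4),(-30,14)])"
```

```text
(no output)
```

View pics/z3b.png

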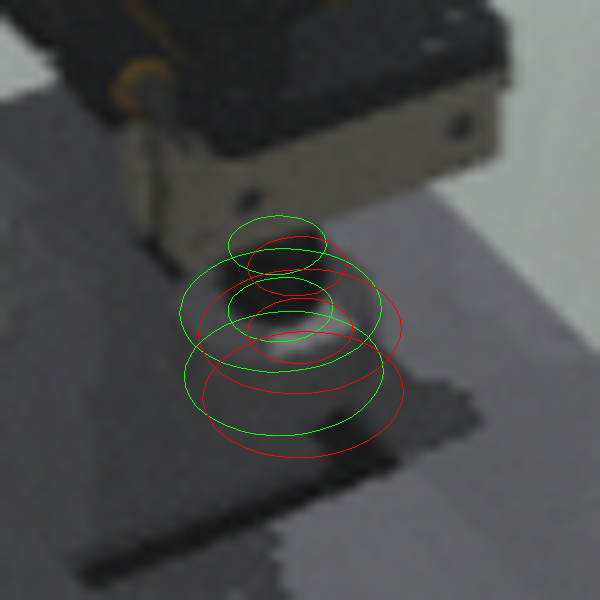

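Overlaying the model, the stop is at plate y ≈ 2 with the finger's centre at -42, so it is pushing as planned. About 44 mm remain to the corner.

Call:
play_rows([
  {"gripper": 0, "tx": 0, "ty": 0, "tz": 0.18, "ax": 0, "ay": 0, "az": 0},
  {"gripper": 0, "tx": 0, "ty": 0, "tz": 0.18, "ax": 0, "ay": 0, "az": 0},
  {"gripper": 0, "tx": 0, "ty": 0, "tz": 0.18, "ax": 0, "ay": 0, "az": 0},
  {"gripper": 0, "tx": 0, "ty": 0, "tz": 0.18, "ax": 0, "ay": 0, "az": 0},
  {"gripper": 0, "tx": 0, "ty": 0, "tz": 0.18, "ax": 0, "ay": 0, "az": 0},
  {"gripper": 0, "tx": 0, "ty": 0, "tz": 0.18, "ax": 0, "ay": 0, "az": 0},
  {"gripper": 0, "tx": 0, "ty": 0, "tz": 0.18, "ax": 0, "ay": 0, "az": 0},
  {"gripper": 0, "tx": 0, "ty": 0, "tz": 0.12, "ax": 0, "ay": 0, "az": 0},
  {"gripper": 0, "tx": 0, "ty": 0, "tz": 0, "ax": 0, "ay": 0, "az": 0},
])

```text
t: 6.52
eef_pos: [0.5819, -0.0359, 0.2046]
ee_rot: [0.69, 1.57, 2.938]
force: [-0.7, -0.5, -0.6]
width: 0.0003
```

Run:
```python
from ov import *
S,R,P,tip=show()
save('side','s4.png')
ov('pics/s4.png','pics/z4.png',[(-30,tip is not None and loc(tip)[1]+44)])
```

```text
t 6.5167 tip [ 0.5818 -0.0359  0.0266] plate [-29.6007  -7.3482] F [-0.6715 -0.4995 -0.5776] Fplate [-0.8363  0.0315] w 0.00030483543432844055
```

View pics/z4.png

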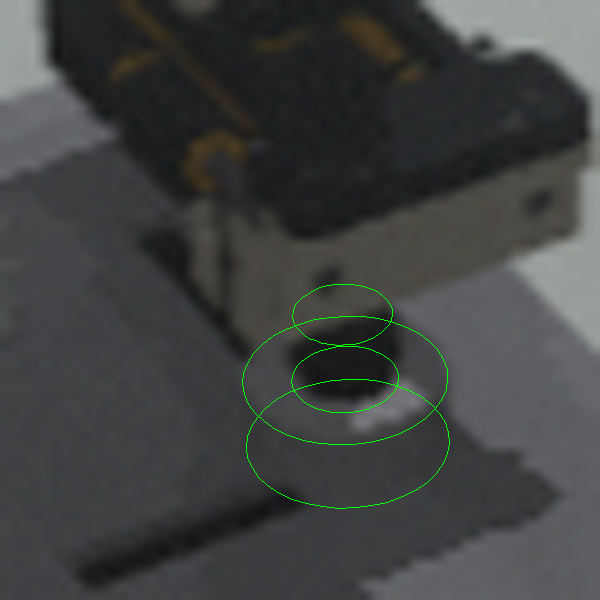

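Call:
play_rows([
  {"gripper": 0, "tx": 0, "ty": 0, "tz": 0.08, "ax": 0, "ay": 0, "az": 0},
  {"gripper": 0, "tx": 0, "ty": 0, "tz": 0.08, "ax": 0, "ay": 0, "az": 0},
  {"gripper": 0, "tx": 0, "ty": 0, "tz": 0.08, "ax": 0, "ay": 0, "az": 0},
  {"gripper": 0, "tx": 0, "ty": 0, "tz": 0.06, "ax": 0, "ay": 0, "az": 0},
  {"gripper": 0, "tx": 0, "ty": 0, "tz": 0, "ax": 0, "ay": 0, "az": 0},
])

```text
t: 6.98
eef_pos: [0.5775, -0.0304, 0.2046]
ee_rot: [0.602, 1.571, 2.849]
force: [0.3, 0.1, -0.3]
width: 0.0003
```

Call:
play_rows([
  {"gripper": 0, "tx": 0, "ty": 0, "tz": 0.06, "ax": 0, "ay": 0, "az": 0},
  {"gripper": 0, "tx": 0, "ty": 0, "tz": 0, "ax": 0, "ay": 0, "az": 0},
])

```text
t: 7.15
eef_pos: [0.5767, -0.0292, 0.2047]
ee_rot: [-0.266, 1.571, 1.981]
force: [0.4, -0.5, -0.7]
width: 0.0005
```

Call:
play_rows([
  {"gripper": 0, "tx": 0, "ty": 0, "tz": 0.06, "ax": 0, "ay": 0, "az": 0},
  {"gripper": 0, "tx": 0, "ty": 0, "tz": 0, "ax": 0, "ay": 0, "az": 0},
])

```text
t: 7.32
eef_pos: [0.5758, -0.0281, 0.2047]
ee_rot: [-1.292, 1.571, 0.955]
force: [0.2, 0.1, 0.2]
width: 0.0002
```

Run:
```python
from nav import *
show()
```

```text
t 7.3167 tip [ 0.5758 -0.0281  0.0267] plate [-29.397    2.4488] F [0.158  0.0599 0.2078] Fplate [ 0.1607 -0.0523] w 0.00017308933408188924
```

Still no wall force, so I continue in small steps.

Call:
play_rows([
  {"gripper": 0, "tx": 0, "ty": 0, "tz": 0.06, "ax": 0, "ay": 0, "az": 0},
  {"gripper": 0, "tx": 0, "ty": 0, "tz": 0, "ax": 0, "ay": 0, "az": 0},
])

```text
t: 7.48
eef_pos: [0.5748, -0.0269, 0.2047]
ee_rot: [-1.418, 1.571, 0.829]
force: [0.3, -0.6, -0.2]
width: 0.0003
```

Run:
```python
from ov import *
S,R,P,tip=show()
save('side','s5.png')
ov('pics/s5.png','pics/z5.png',[(-30,45)])
```

```text
t 7.4833 tip [ 0.5749 -0.0269  0.0267] plate [-29.4079   3.9466] F [ 0.3133 -0.5846 -0.1693] Fplate [-0.1221 -0.6519] w 0.0002581420716851389
```

View pics/z5.png

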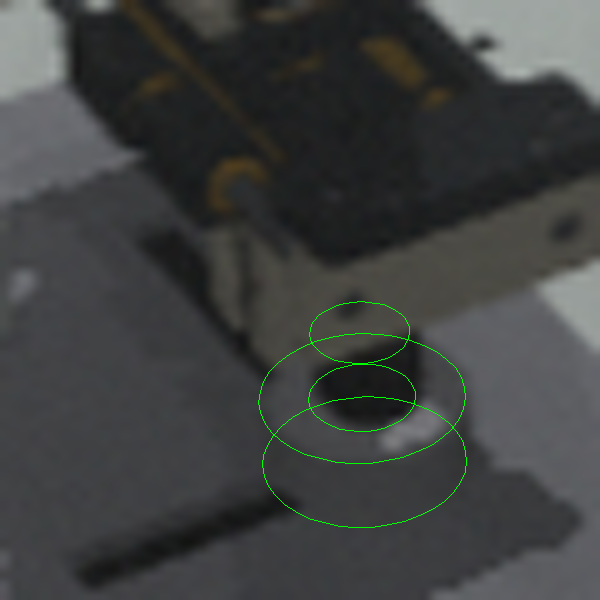

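Call:
play_rows([
  {"gripper": 0, "tx": 0, "ty": 0, "tz": 0.06, "ax": 0, "ay": 0, "az": 0},
  {"gripper": 0, "tx": 0, "ty": 0, "tz": 0, "ax": 0, "ay": 0, "az": 0},
])

```text
t: 7.7
eef_pos: [0.5741, -0.0259, 0.2048]
ee_rot: [-2.723, 1.57, -0.475]
force: [1.9, -0.7, -1.1]
width: 0.0005
```

Call:
play_rows([
  {"gripper": 0, "tx": 0, "ty": 0, "tz": 0.06, "ax": 0, "ay": 0, "az": 0},
  {"gripper": 0, "tx": 0, "ty": 0, "tz": 0, "ax": 0, "ay": 0, "az": 0},
])

```text
t: 7.87
eef_pos: [0.5739, -0.025, 0.2053]
ee_rot: [-2.522, 1.569, -0.274]
force: [2.7, -5.3, 1.2]
width: 0.0006
```

Run:
```python
from nav import *
show()
```

```text
t 7.8667 tip [ 0.5742 -0.0251  0.0273] plate [-28.7298   5.8005] F [ 2.7491 -5.3227  1.2021] Fplate [-1.1924 -5.8709] w 0.0005501370490902362
```

The pin is against the corner wall, with 5.9 N along y. I go round to the -x side at the same height. That path is free.

Call:
play_rows([
  {"gripper": 0, "tx": 0, "ty": 0, "tz": -0.2, "ax": 0, "ay": 0, "az": 0},
  {"gripper": 0, "tx": 0, "ty": 0, "tz": -0.4, "ax": 0, "ay": 0, "az": 0},
  {"gripper": 0, "tx": 0, "ty": 0.2, "tz": -0.1, "ax": 0, "ay": 0, "az": 0},
  {"gripper": 0, "tx": 0, "ty": 0.4, "tz": 0, "ax": 0, "ay": 0, "az": 0},
  {"gripper": 0, "tx": 0, "ty": 0.4, "tz": 0, "ax": 0, "ay": 0, "az": 0},
  {"gripper": 0, "tx": 0, "ty": 0.4, "tz": 0, "ax": 0, "ay": 0, "az": 0},
  {"gripper": 0, "tx": 0, "ty": 0.4, "tz": 0, "ax": 0, "ay": 0, "az": 0},
  {"gripper": 0, "tx": 0, "ty": 0.3, "tz": 0, "ax": 0, "ay": 0, "az": 0},
  {"gripper": 0, "tx": 0, "ty": 0, "tz": 0, "ax": 0, "ay": 0, "az": 0},
])

```text
t: 8.62
eef_pos: [0.5414, -0.0722, 0.2048]
ee_rot: [0.762, 1.57, 3.009]
force: [-1.4, 0.9, -0.8]
width: 0.0005
```

Run:
```python
from ov import *
S,R,P,tip=show();print(shift(-80,45,.026))
save('side','s6.png')
ov('pics/s6.png','pics/z6.png',[(-30,45)])
```

```text
t 8.6167 tip [ 0.5413 -0.0722  0.0268] plate [-83.9627 -10.2863] F [-1.3711  0.9067 -0.7641] Fplate [-0.5005  1.5657] w 0.0004814006685162665
[ 0.0321 -0.1551  2.2117]
```

View pics/z6.png

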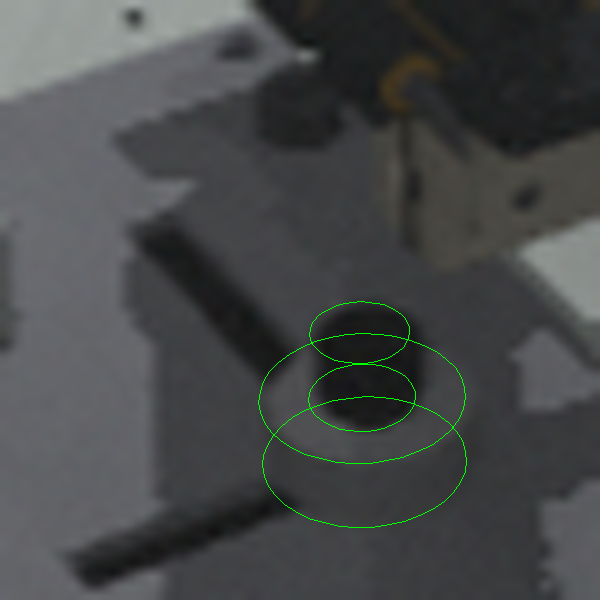

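The stop is standing upright at the corner, with its column at about (365,370) in the crop. Next I move to behind it for the short leg.

Call:
play_rows([
  {"gripper": 0, "tx": 0, "ty": 0, "tz": 0.2, "ax": 0, "ay": 0, "az": 0},
  {"gripper": 0, "tx": 0, "ty": 0, "tz": 0.4, "ax": 0, "ay": 0, "az": 0},
  {"gripper": 0, "tx": 0, "ty": 0, "tz": 0.4, "ax": 0, "ay": 0, "az": 0},
  {"gripper": 0, "tx": 0, "ty": 0, "tz": 0.4, "ax": 0, "ay": 0, "az": 0},
  {"gripper": 0, "tx": 0, "ty": 0, "tz": 0.4, "ax": 0, "ay": 0, "az": 0},
  {"gripper": 0, "tx": 0, "ty": 0, "tz": 0.3, "ax": 0, "ay": 0, "az": 0},
  {"gripper": 0, "tx": 0, "ty": 0, "tz": 0.1, "ax": 0, "ay": 0, "az": 0},
  {"gripper": 0, "tx": 0, "ty": 0, "tz": 0, "ax": 0, "ay": 0, "az": 0},
])

```text
t: 9.33
eef_pos: [0.5083, -0.0275, 0.2049]
ee_rot: [-1.87, 1.571, 0.379]
force: [-0.6, 0.5, -0.6]
width: 0.0007
```

Run:
```python
from nav import *
show();print(shift(-40,45.5,.026))
```

```text
t 9.3333 tip [ 0.5083 -0.0275  0.0269] plate [-81.6284  45.1709] F [-0.5547  0.4536 -0.6447] Fplate [-0.1481  0.7011] w 0.0006820473920566754
[ 0.0348 -1.6651  0.0115]
```

Call:
play_rows([
  {"gripper": 0, "tx": 0, "ty": -0.2, "tz": 0, "ax": 0, "ay": 0, "az": 0},
  {"gripper": 0, "tx": 0, "ty": -0.2, "tz": 0, "ax": 0, "ay": 0, "az": 0},
  {"gripper": 0, "tx": 0, "ty": -0.2, "tz": 0, "ax": 0, "ay": 0, "az": 0},
  {"gripper": 0, "tx": 0, "ty": -0.2, "tz": 0, "ax": 0, "ay": 0, "az": 0},
  {"gripper": 0, "tx": 0, "ty": -0.2, "tz": 0, "ax": 0, "ay": 0, "az": 0},
  {"gripper": 0, "tx": 0, "ty": -0.2, "tz": 0, "ax": 0, "ay": 0, "az": 0},
  {"gripper": 0, "tx": 0, "ty": -0.2, "tz": 0, "ax": 0, "ay": 0, "az": 0},
  {"gripper": 0, "tx": 0, "ty": 0, "tz": 0, "ax": 0, "ay": 0, "az": 0},
])

```text
t: 10.0
eef_pos: [0.537, -0.0058, 0.2046]
ee_rot: [-2.069, 1.57, 0.179]
force: [-0.2, -0.5, 0.2]
width: 0.0003
```

Run:
```python
from ov import *
S,R,P,tip=show()
save('side','s7.png')
ov('pics/s7.png','pics/z7.png',[(loc(tip)[0]+34.5,45)])
```

```text
t 10.0 tip [ 0.5371 -0.0058  0.0266] plate [-45.5898  44.0638] F [-0.2441 -0.5128  0.1795] Fplate [-0.5116 -0.2468] w 0.000295734537712174
```

View pics/z7.png

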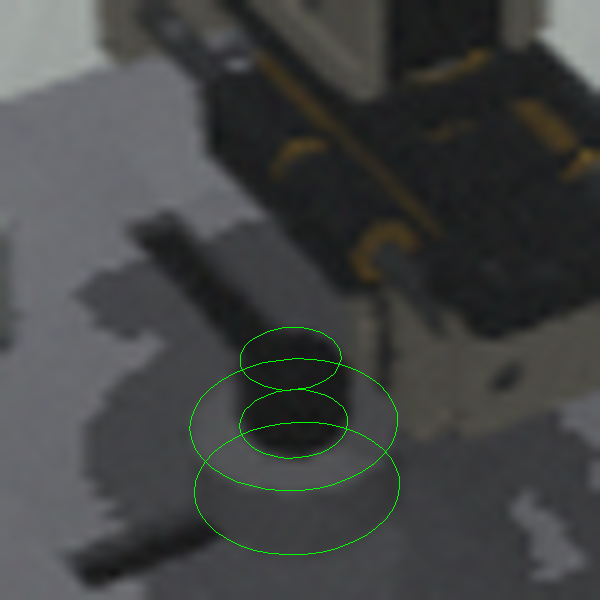

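The stop rounded the corner and is moving up the short leg, and the model overlay matches it. I continue.

Call:
play_rows([
  {"gripper": 0, "tx": 0, "ty": -0.18, "tz": 0.01, "ax": 0, "ay": 0, "az": 0},
  {"gripper": 0, "tx": 0, "ty": -0.18, "tz": 0.01, "ax": 0, "ay": 0, "az": 0},
  {"gripper": 0, "tx": 0, "ty": -0.18, "tz": 0.01, "ax": 0, "ay": 0, "az": 0},
  {"gripper": 0, "tx": 0, "ty": -0.18, "tz": 0.01, "ax": 0, "ay": 0, "az": 0},
  {"gripper": 0, "tx": 0, "ty": -0.18, "tz": 0.01, "ax": 0, "ay": 0, "az": 0},
  {"gripper": 0, "tx": 0, "ty": -0.18, "tz": 0.01, "ax": 0, "ay": 0, "az": 0},
  {"gripper": 0, "tx": 0, "ty": -0.18, "tz": 0, "ax": 0, "ay": 0, "az": 0},
  {"gripper": 0, "tx": 0, "ty": -0.18, "tz": 0, "ax": 0, "ay": 0, "az": 0},
  {"gripper": 0, "tx": 0, "ty": -0.18, "tz": 0, "ax": 0, "ay": 0, "az": 0},
  {"gripper": 0, "tx": 0, "ty": -0.15, "tz": 0, "ax": 0, "ay": 0, "az": 0},
  {"gripper": 0, "tx": 0, "ty": 0, "tz": 0, "ax": 0, "ay": 0, "az": 0},
])

```text
t: 10.97
eef_pos: [0.5703, 0.023, 0.2047]
ee_rot: [-2.01, 1.57, 0.238]
force: [0.8, 0.2, -0.3]
width: 0.0004
```

Run:
```python
from nav import *
show()
```

```text
t 10.9667 tip [0.5705 0.0231 0.0267] plate [-1.4853 45.6296] F [ 0.7653  0.1766 -0.3305] Fplate [ 0.7071 -0.3418] w 0.0003686763846592702
```

12 mm to go, in small steps.

Call:
play_rows([
  {"gripper": 0, "tx": 0, "ty": -0.1, "tz": 0, "ax": 0, "ay": 0, "az": 0},
  {"gripper": 0, "tx": 0, "ty": -0.1, "tz": 0, "ax": 0, "ay": 0, "az": 0},
  {"gripper": 0, "tx": 0, "ty": -0.1, "tz": 0, "ax": 0, "ay": 0, "az": 0},
  {"gripper": 0, "tx": 0, "ty": 0, "tz": 0, "ax": 0, "ay": 0, "az": 0},
])

```text
t: 11.3
eef_pos: [0.5757, 0.0274, 0.2047]
ee_rot: [-2.051, 1.57, 0.197]
force: [0.1, -0.8, 0.7]
width: 0.0001
```

Call:
play_rows([
  {"gripper": 0, "tx": 0, "ty": -0.08, "tz": 0, "ax": 0, "ay": 0, "az": 0},
  {"gripper": 0, "tx": 0, "ty": 0, "tz": 0, "ax": 0, "ay": 0, "az": 0},
])

```text
t: 11.47
eef_pos: [0.5771, 0.0285, 0.2047]
ee_rot: [-1.965, 1.571, 0.283]
force: [-0.8, -0.6, -0.1]
width: 0.0005
```

Call:
play_rows([
  {"gripper": 0, "tx": 0, "ty": -0.06, "tz": 0, "ax": 0, "ay": 0, "az": 0},
  {"gripper": 0, "tx": 0, "ty": 0, "tz": 0, "ax": 0, "ay": 0, "az": 0},
])

```text
t: 11.63
eef_pos: [0.5782, 0.0294, 0.2047]
ee_rot: [-2.565, 1.571, -0.317]
force: [-1.1, 0.2, 0.7]
width: 0.0006
```

Run:
```python
from nav import *
show()
```

```text
t 11.6333 tip [0.5782 0.0294 0.0267] plate [ 8.5103 45.7546] F [-1.068   0.1585  0.7369] Fplate [-0.7331  0.7927] w 0.0005632074610394836
```

Call:
play_rows([
  {"gripper": 0, "tx": 0, "ty": -0.06, "tz": 0, "ax": 0, "ay": 0, "az": 0},
  {"gripper": 0, "tx": 0, "ty": 0, "tz": 0, "ax": 0, "ay": 0, "az": 0},
])

```text
t: 11.8
eef_pos: [0.5791, 0.0302, 0.2046]
ee_rot: [1.321, 1.57, -2.714]
force: [-1.8, -2.0, 2.4]
width: 0.0007
```

Call:
play_rows([
  {"gripper": 0, "tx": 0, "ty": -0.05, "tz": 0, "ax": 0, "ay": 0, "az": 0},
  {"gripper": 0, "tx": 0, "ty": 0, "tz": 0, "ax": 0, "ay": 0, "az": 0},
])

```text
t: 11.97
eef_pos: [0.5795, 0.0305, 0.2044]
ee_rot: [1.316, 1.568, -2.72]
force: [-4.3, -2.9, 2.4]
width: 0.0001
```

Run:
```python
from ov import *
S,R,P,tip=show()
save('side','s8.png')
ov('pics/s8.png','pics/z8.png',[(45,45)])
```

```text
t 11.9667 tip [0.579  0.0303 0.0264] plate [ 9.7319 45.9693] F [-4.2974 -2.8844  2.4419] Fplate [-5.1565  0.4446] w 0.00014064821835840736
```

View pics/z8.png

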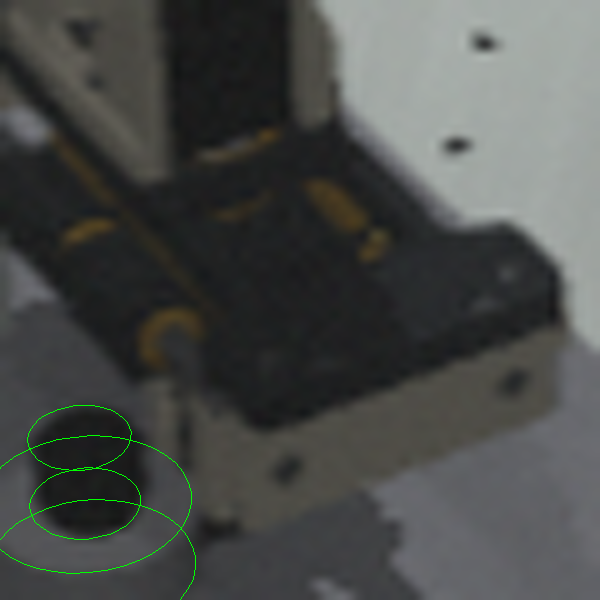

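Call:
play_rows([
  {"gripper": 0, "tx": 0, "ty": -0.06, "tz": 0, "ax": 0, "ay": 0, "az": 0},
  {"gripper": 0, "tx": 0, "ty": 0, "tz": 0, "ax": 0, "ay": 0, "az": 0},
  {"gripper": 0, "tx": 0, "ty": 0, "tz": 0, "ax": 0, "ay": 0, "az": 0},
])

```text
t: 12.27
eef_pos: [0.5799, 0.0309, 0.2041]
ee_rot: [1.295, 1.566, -2.742]
force: [-6.4, -5.6, 4.3]
width: 0.0004
```

Run:
```python
from nav import *
show()
```

```text
t 12.2667 tip [0.5791 0.0306 0.0261] plate [ 9.9277 46.1499] F [-6.39   -5.6313  4.2909] Fplate [-8.5085 -0.3852] w 0.0003565967163135409
```

The end is hard: the tip moved only 0.2 mm while the force rose from 5.2 to 8.5 N. I back off in -x, then raise the hand and swing it clear.

Call:
play_rows([
  {"gripper": 0, "tx": 0, "ty": 0.1, "tz": 0, "ax": 0, "ay": 0, "az": 0},
  {"gripper": 0, "tx": 0, "ty": 0.2, "tz": 0, "ax": 0, "ay": 0, "az": 0},
  {"gripper": 0, "tx": 0, "ty": 0.4, "tz": 0, "ax": 0, "ay": 0, "az": 0},
  {"gripper": 0, "tx": 0, "ty": 0.4, "tz": 0, "ax": 0, "ay": 0, "az": 0},
  {"gripper": 0, "tx": -0.3, "ty": 0.4, "tz": 0, "ax": 0, "ay": 0, "az": 0},
  {"gripper": 0, "tx": -0.7, "ty": 0.2, "tz": 0, "ax": 0, "ay": 0, "az": 0},
  {"gripper": 0, "tx": -0.9, "ty": 0, "tz": 0, "ax": 0, "ay": 0, "az": 0},
  {"gripper": 0, "tx": -0.9, "ty": 0, "tz": 0, "ax": 0, "ay": 0, "az": 0},
  {"gripper": 0, "tx": -0.9, "ty": 0, "tz": 0, "ax": 0, "ay": 0, "az": 0},
  {"gripper": 0, "tx": -0.9, "ty": 0.3, "tz": -0.5, "ax": 0, "ay": 0, "az": 0},
  {"gripper": 0, "tx": -0.9, "ty": 0.6, "tz": -0.9, "ax": 0, "ay": 0, "az": 0},
  {"gripper": 0, "tx": -0.9, "ty": 0.6, "tz": -0.9, "ax": 0, "ay": 0, "az": 0},
  {"gripper": 0, "tx": 0, "ty": 0.6, "tz": -0.9, "ax": 0, "ay": 0, "az": 0},
  {"gripper": 0, "tx": 0, "ty": 0.6, "tz": -0.9, "ax": 0, "ay": 0, "az": 0},
  {"gripper": 0, "tx": 0, "ty": 0.6, "tz": -0.9, "ax": 0, "ay": 0, "az": 0},
  {"gripper": 0, "tx": 0, "ty": 0.6, "tz": -0.9, "ax": 0, "ay": 0, "az": 0},
  {"gripper": 0, "tx": 0, "ty": 0.6, "tz": -0.9, "ax": 0, "ay": 0, "az": 0},
  {"gripper": 0, "tx": 0, "ty": 0.4, "tz": -0.6, "ax": 0, "ay": 0, "az": 0},
  {"gripper": 0, "tx": 0, "ty": 0, "tz": 0, "ax": 0, "ay": 0, "az": 0},
  {"gripper": 0, "tx": 0, "ty": 0, "tz": 0, "ax": 0, "ay": 0, "az": 0},
])

```text
t: 13.93
eef_pos: [0.5677, -0.2166, 0.365]
ee_rot: [-1.747, 1.571, 0.498]
force: [0.5, 0.6, -0.6]
width: 0.0002
```

Run:
```python
from ov import *
S,R,P,tip=show();print(S['qd'])
save('side','s9.png');a=save('top','t9.png')
ov('pics/s9.png','pics/z9.png',[(45,45)],(170,150,300,290),4)
for c in('side','top'):
  for n in('beam_stop','short_post','lock_collar'):
    for r in finder.pinpoint(n,c):
        l=loc(atz(c,*r['location'],.016))
        if abs(l[0])<100 and abs(l[1])<140: print(c,n,l)
```

```text
t 13.9333 tip [ 0.5678 -0.2166  0.187 ] plate [-153.783 -139.438] F [ 0.4979  0.6356 -0.621 ] Fplate [0.7863 0.1834] w 0.000249606300218056
[ 0.0307 -0.0086 -0.008  -0.0026  0.0031 -0.0111]
side beam_stop [42.9518 52.461 ]
side short_post [ 43.1487 107.8504]
side lock_collar [-87.2012 -81.4225]
side lock_collar [-42.4331 -71.9961]
top beam_stop [48.3082 41.5495]
top short_post [ 54.6622 102.9512]
top lock_collar [-75.3492 -81.453 ]
```

View pics/z9.png

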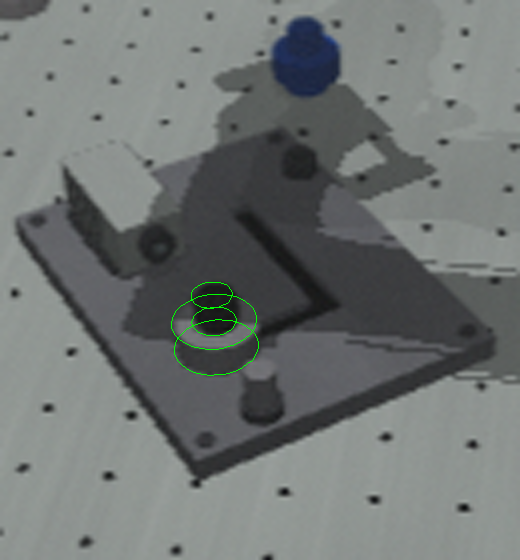

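View pics/s9.png

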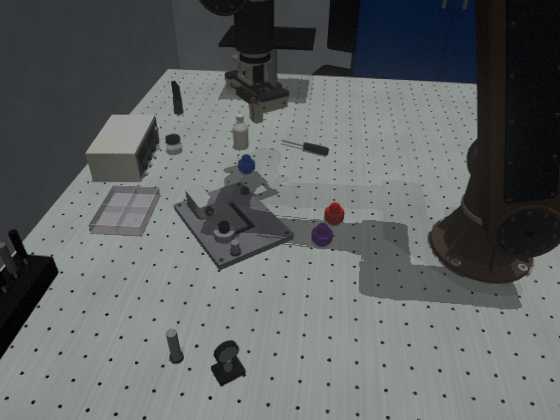

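View pics/t9.png

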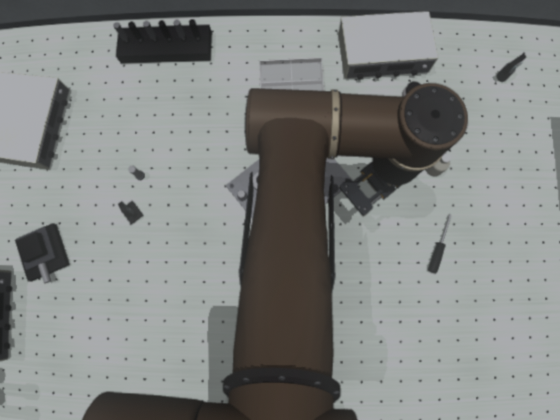

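```bash
python3 -c "
from station import job_done
print(job_done())"
```

```text
the job is handed in; nothing more can be done
None
```

I pushed the steel-and-black beam stop with the closed fingers along the long leg to the corner, then up the short leg to the end of the slot. The job was handed in at about 14 s of the 48 s allowed.

**Corner:** I pushed until the pin met the corner wall, where the push force rose to about 6 N.

**Slot end:** In the last push the tip moved only 0.2 mm while the push force rose from 5.2 to 8.5 N. The finger position puts the stop's axis at plate x ≈ 44.4 mm, against 45 mm at the end.

**Last checks:**
- **Beam stop:** The final side picture shows it upright at the slot end, matching the model drawn there to about 2 mm.
- **Other things:** The short post, the lock collar and the coloured look-alikes look unmoved in that picture.
- **Hand:** It is clear, with the fingertips at 187 mm height, off the plate and reading no contact force.

**What disagreed:**
- **Network points:** For the stop they were 3 to 8 mm off in both cameras, so I relied on the force and the model overlay instead.
- **Top camera:** The arm hid the plate in the last top view, so it could not confirm the end position.

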